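# Find the hidden catch of the candle box

### The arm

A 6-joint arm with a two-finger parallel gripper is mounted at the origin on a cart in front of the work surface, level with it; the furniture and walls round the work are solid. World frame = base frame: x ahead of the robot, y to its left, z up, the work surface at z = 0. Lengths are in m, angles in rad, forces in N, time in s.
With the tool pointing down it reaches from about 0.275 to 0.85 m from the base axis. Payload 19 kg.
Tool frame: the origin (TCP) lies midway between the tips of the shut fingers; the grasp point (between the pads) lies 19 mm behind it; z points along the fingers, y is the line along which they close (so a half turn about z gives the same grasp; the last joint's range is limited). The gripper opens to 85 mm and grips with 20 to 120 N. Pads are 22 mm wide; open, the fingers measure 114 mm over their backs; the gripper's body (76 mm by 85 mm) begins 54 mm behind the grasp point. The pads swing forward as they close: fully open they stand 13 mm farther back than shut.
Start: joints at [0.977, 0.15, 1.437, -0, 1.554, -0.134], TCP at [0.255, 0.515, 0.231] pointing down, gripper open.
Joint ranges: [-2.8, 2.8], [-0.68, 2.1], [0.12, 2.68], [-1.39, 4.53], [0.16, 2.79], [-2.81, 2.81]. Speed limits (rad/s): [1.89, 1.89, 2.22, 3.01, 3.01, 3.01].

### API

Orientations are given as a unit quaternion [x, y, z, w].
In Python, from bench import r gives the robot as it stands.
- The arm moves only by the tool carry_out, never from a script. Its argument "motion" is one flat list of numbers, 5 for each row, row after row: the closure, from 0 (fully open) to 1 (shut), then the shift along the tool's x, y, z in cm, then the turn about the tool's z in rad. In form: [hand, x, y, z, spin, hand, x, y, z, spin, ...]. A call has 1 to 8 rows; each row shifts and turns the commanded pose from where the row before left it, along the tool's axes as they then stand; what a row does not reach is not made up. A row lasts 1/8 s, in which the tool goes at most 62.5 mm and 10.7 degrees, less where a joint would pass 70% of its speed; a pose out of reach is approached as far as the arm can. A call is refused whole if a number of a shift passes 6.25 or a number of a turn 0.188, either way. A call with a gripper value outside its range is refused whole. The fingers move at their own pace and stop on an object; "newtons" is the grip in N (left out, the last holds). Time passes only in rows, so rows that do not move let the fingers close. It gives the time, the measured TCP pose, the force, the opening and the grip force at its end, in the units of the state.
- r.read_state(): the state, without advancing time (a new reading comes with each control period).
- r.camera(name): name is "side" or "top"; returns the picture (384x512x3 uint8, red, green, blue); there is no depth.
- r.camera_model(name): a dict with "mtx" (3x3 intrinsics, pixels), "rvec" (rotation vector, rad) and "tvec" (3), from world to camera coordinates, as OpenCV has them. Camera axes: x right, y down, z forward; pixel columns grow to the right and rows downward; lengths in m; the calibration is good to about 2 mm. A picture is of the moment at which its call begins. camera_model takes no time and is no camera call.
- r.finish_job(): hands the job in; it is judged then, once.
The state is a dict: "t": time; "q": joint angles; "joint_vel": joint speeds; "joint_torque": joint torques, N m; "tcp_pos": TCP position; "ee_rot": TCP orientation; "contact_force": force on the tool from outside, world axes, zero at the start; "torque": the same for the moment, N m; "width": opening from 0.0 (shut) to 1.0 (fully open); "finger_force": force on a finger pad.
Only numpy, scipy, OpenCV 4.12 (cv2) and the standard library are available. Lean on these libraries where they do the work, as an engineer would, in place of code of your own. Each camera call takes 0.05 s, during which the arm holds its last target. There are 200 camera calls.

### The job

Open the child-proof wooden candle box: with the fingertips, feel gently over the four round inlays in its flat panel for the one that gives, press that one right in so that the lid springs up, and let it go again. Leave the things standing round the box alone: nothing is to be gripped, lifted or pushed aside.

Things in the scene. Friction and masses are not known exactly. Their poses are not given: they have to be found in the camera images.
- candle_box: low wooden candle box fixed to the worktop, 215 mm (its x) x 150 mm (y) x 70 mm high. Origin: centre of its underside; x points away from the robot to the back of the box, y to its left, z up. Its front 120 mm is a flat panel (top at 70 mm) with four identical inlays; behind the panel is a compartment with a flat lid flush with the panel
- inlay_front_right (a point): centre of the top of the front right inlay: a round wooden disc, 44 mm across, in a 45 mm hole of the panel, its top 1.5 mm below the panel; axes as the box. One of the four inlays, not known beforehand and the same to the eye, is the hidden catch and moves down; the other three are solid. This point is fixed to the box
- inlay_front_left (a point): centre of the top of the front left inlay: a round wooden disc, 44 mm across, in a 45 mm hole of the panel, its top 1.5 mm below the panel; axes as the box. One of the four inlays, not known beforehand and the same to the eye, is the hidden catch and moves down; the other three are solid. This point is fixed to the box
- inlay_back_left (a point): centre of the top of the back left inlay: a round wooden disc, 44 mm across, in a 45 mm hole of the panel, its top 1.5 mm below the panel; axes as the box. One of the four inlays, not known beforehand and the same to the eye, is the hidden catch and moves down; the other three are solid. This point is fixed to the box
- inlay_back_right (a point): centre of the top of the back right inlay: a round wooden disc, 44 mm across, in a 45 mm hole of the panel, its top 1.5 mm below the panel; axes as the box. One of the four inlays, not known beforehand and the same to the eye, is the hidden catch and moves down; the other three are solid. This point is fixed to the box
- catch (a joint): travel of the catch (the one inlay that gives) in m: 0 at rest, 0.006 fully pressed in. It is sprung: it begins to move at about 0.7 N and takes 5 N when fully in, lets the lid go at about 4 to 5 mm of travel, and springs back when let go
- lid (a joint): angle of the lid in rad: 0 shut, 1.5 fully open (upright). The lid is 93 x 150 x 8 mm, with its hinge along the back edge of the box; the catch holds it shut. Once let go it is swung up by its own spring in about two seconds and stays up; its free edge, next to the panel, rises and swings away from the panel
- salt_shaker: glass salt shaker with a rounded grey top, 44 mm across, 90 mm tall, loose; stands beside the box; to be left alone. Origin: centre of its underside
- spice_jar: spice jar with a dark cap, 41 mm across, 105 mm tall, loose; stands beside the box; to be left alone. Origin: centre of its underside
- lemon: lemon, 75 x 56 x 57 mm, loose; stands beside the box; to be left alone. Origin: centre of its underside
- tomato: tomato, 56 mm across, loose; stands beside the box; to be left alone. Origin: centre of its underside
- tumbler: clear drinking glass, 78 mm across, 93 mm tall, loose; stands beside the box; to be left alone. Origin: centre of its underside
- garlic: garlic bulb, 55 mm across, loose; stands beside the box; to be left alone. Origin: centre of its underside

How it is judged:
By the outcome, as a careful person would: the job done as asked, in the order asked, and still so for the second after the job is handed in, with the robot touching nothing.
It also fails if it takes over 38 s, if anything falls off the work surface, if the arm or the gripper's body presses on something with over 40 N, if the wrist force passes 120 N, or if a joint passes its speed limit or range.

## Working session

There is one attempt and no reset: what is moved stays moved. The work goes in short steps, Python scripts to look and compute and a tool call to move; the robot and the scene stay as the last step left them, time stands still between calls to the robot, and variables do not carry over. Pictures are saved under pics/ and viewed, at most 10 in all, crops included, and the job is handed in when it is done.

Besides the shell and the picture viewer there is one more tool, called after "Emit:" as name(argument=value, ...) on one line, values as JSON. carry_out: Moves the arm, as the interface text tells. Its arguments: {"type":"object","properties":{"motion":{"type":"array"},"newtons":{"type":"number"}},"required":["motion"]}

```bash
mkdir -p pics
python3 - <<'E'
from bench import r
import cv2
for n in ("top","side"):
    cv2.imwrite(f"pics/{n}0.png",cv2.resize(r.camera(n)[:,:,::-1],(800,600),interpolation=cv2.INTER_CUBIC))
print(r.read_state())
for n in ("top","side"): print(r.camera_model(n))
E
```

```text
{'t': 0.1, 'q': array([ 9.76981010e-01,  1.50943089e-01,  1.43793779e+00, -7.44628711e-06,
        1.55377326e+00, -1.33985700e-01]), 'joint_vel': array([ 0.00101077, -0.00231712, -0.00293406, -0.00015991, -0.0008418 ,
        0.00056732]), 'joint_torque': array([ 5.27431825e-03, -7.14381981e+01, -5.71795249e+01, -1.41838268e-04,
        7.15861854e-03,  8.37898881e-06]), 'tcp_pos': array([0.25507886, 0.51509555, 0.23074631]), 'ee_rot': array([ 2.27894479e-01,  9.73685691e-01, -4.97309758e-04, -1.85423241e-04]), 'contact_force': array([-0.68294761, -0.11136094, -0.153124  ]), 'torque': array([ 0.00788489, -0.06165578, -0.01263406]), 'finger_force': 0.0, 'width': 0.9979889238163246}
{'mtx': array([[414.41967732,   0.        , 250.04619125],
       [  0.        , 414.41967732, 189.1937569 ],
       [  0.        ,   0.        ,   1.        ]]), 'rvec': array([ 2.18255994, -2.19152592,  0.08977745]), 'tvec': array([-0.30284087,  0.45923718,  0.88775968])}
{'mtx': array([[359.87237078,   0.        , 258.43503349],
       [  0.        , 359.87237078, 190.18842176],
       [  0.        ,   0.        ,   1.        ]]), 'rvec': array([ 1.99887326, -0.29742132,  0.21885904]), 'tvec': array([-0.54253071, -0.00292718,  0.9897035 ])}
```

View pics/top0.png

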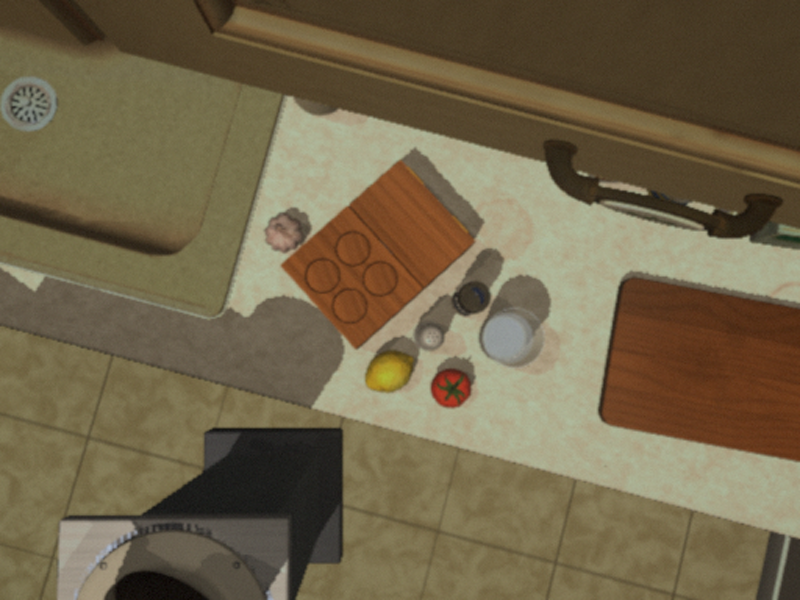

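View pics/side0.png

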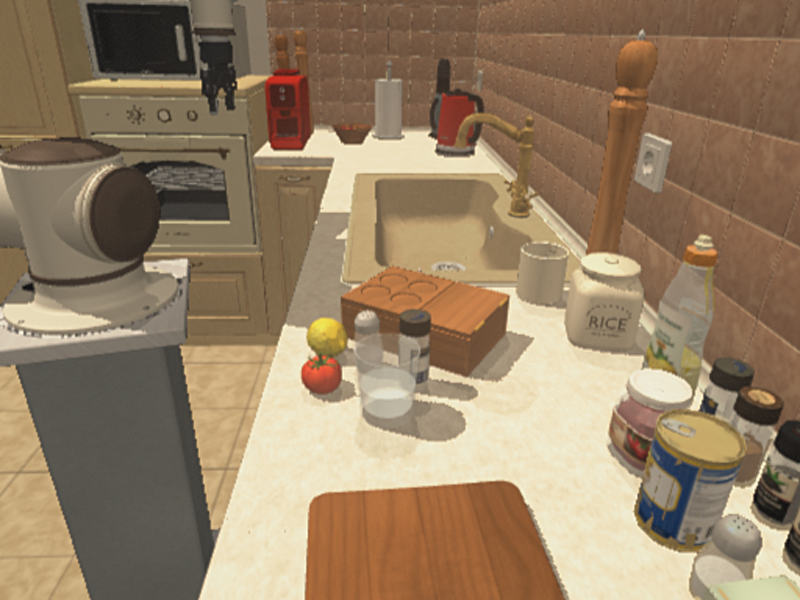

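The top view shows the box turned about 45°, with inlays at (353,249), (322,276), (381,279) and (349,306) in the enlarged picture. The lid is at the upper right; the jar, shaker and lemon are on the right and the garlic on the left.

```bash
cat > h.py <<'E'
import numpy as np, cv2
from bench import r
from scipy.spatial.transform import Rotation as R
def px2w(name,p,z,scale=1.5625):
    m=r.camera_model(name); K=m["mtx"]; Rm=cv2.Rodrigues(m["rvec"])[0]; t=np.ravel(m["tvec"])
    u=(np.array(p,float)+.5)/scale-.5
    d=Rm.T@np.linalg.solve(K,[*u,1]); c=-Rm.T@t
    return c+d*(z-c[2])/d[2]
E
python3 - <<'E'
from h import *
for n,p in dict(FL=(322,276),FR=(349,306),BL=(353,249),BR=(381,279)).items(): print(n,px2w("top",p,.0685).round(4))
C=[px2w("top",p,.07) for p in [(282,265),(358,348),(474,241),(403,161)]]
print(np.round(C,4), [np.linalg.norm(C[i]-C[i-1]).round(4) for i in range(4)])
a=C[3]-C[0];b=C[2]-C[1];print("yaw",np.arctan2(*(a+b)[1::-1]), "c",np.mean(C,0))
for n,p in dict(garlic=(285,232),jar=(472,297),salt=(430,336)).items(): print(n,px2w("top",p,.05).round(3))
s=r.read_state();M=R.from_quat(s["ee_rot"]).as_matrix();print(M.round(3))
E
```

```text
FL [ 0.481  -0.2132  0.0685]
FR [ 0.4411 -0.2489  0.0685]
BL [ 0.5169 -0.2542  0.0685]
BR [ 0.4767 -0.2912  0.0685]
[[ 0.4956 -0.1604  0.07  ]
 [ 0.3858 -0.2608  0.07  ]
 [ 0.5268 -0.415   0.07  ]
 [ 0.6353 -0.3212  0.07  ]] [np.float64(0.213), np.float64(0.1488), np.float64(0.2089), np.float64(0.1434)]
yaw -0.8427982487045925 c [ 0.51090999 -0.28934903  0.07      ]
garlic [ 0.543 -0.161  0.05 ]
jar [ 0.454 -0.414  0.05 ]
salt [ 0.401 -0.357  0.05 ]
[[-0.896  0.444 -0.001]
 [ 0.444  0.896 -0.001]
 [ 0.    -0.001 -1.   ]]
```

Emit:
carry_out(motion=[1,-3.3,-3.45,0,0,1,-3.3,-3.45,0,0,1,-3.3,-3.45,0,0,1,-3.3,-3.45,0,0,1,-3.3,-3.45,0,0,1,-3.3,-3.45,0,0,1,-3.3,-3.45,0,0,1,-3.3,-3.45,0,0], newtons=20)

```text
t: 1.1
tcp_pos: [0.3693, 0.1493, 0.2312]
ee_rot: [0.228, 0.974, -0.0, 0.0]
contact_force: [0.5, 0.3, -1.4]
width: 0.004
finger_force: 0.0
```

Emit:
carry_out(motion=[1,-3.3,-3.45,0,0,1,-3.3,-3.45,0,0,1,-3.3,-3.45,0,0,1,-3.3,-3.45,0,0,1,-3.3,-3.45,0,0,1,-3.3,-3.45,0,0,1,-3.3,-3.45,2,0,1,-3.3,-3.45,4,0])

```text
t: 2.1
tcp_pos: [0.4841, -0.2157, 0.1716]
ee_rot: [0.228, 0.974, -0.0, 0.001]
contact_force: [0.6, -0.7, -0.8]
width: -0.004
finger_force: 0.0
```

Emit:
carry_out(motion=[1,0,0,4,0,1,0,0,3,0,1,0,0,0,0])

```text
t: 2.48
tcp_pos: [0.4823, -0.2131, 0.0994]
ee_rot: [0.228, 0.974, 0.001, -0.002]
contact_force: [-0.3, 0.2, -0.2]
width: 0.003
finger_force: 0.0
```

```bash
cat >> h.py <<'E'
P=dict(FL=(.481,-.2132),FR=(.4411,-.2489),BL=(.5169,-.2542),BR=(.4767,-.2912))
def go(n):
    s=r.read_state();d=np.r_[P[n],.0685]-s["tcp_pos"]
    print(n,"tool cm",(R.from_quat(s["ee_rot"]).inv().apply(d)*100).round(2))
E
python3 - <<'E'
from h import *
s=r.read_state();print({k:np.round(s[k],4) for k in("t","q","tcp_pos","contact_force","width")})
for n in P: go(n)
for n,(x,y) in dict(top=(140,90),side=(190,120)).items():
    cv2.imwrite(f"pics/{n}1.png",cv2.resize(r.camera(n)[y:y+150,x:x+200,::-1],(800,600),interpolation=cv2.INTER_CUBIC))
E
```

```text
{'t': np.float64(2.475), 'q': array([-5.6230e-01,  1.3720e-01,  1.7268e+00, -1.0000e-04,  1.2818e+00,
       -1.6730e+00]), 'tcp_pos': array([ 0.4823, -0.2131,  0.0994]), 'contact_force': array([-0.2723,  0.1987, -0.1525]), 'width': np.float64(0.0029)}
FL tool cm [ 0.1  -0.06  3.09]
FR tool cm [ 2.09 -5.03  3.09]
BL tool cm [-4.94 -2.14  3.06]
BR tool cm [-2.98 -7.24  3.07]
```

View pics/side1.png

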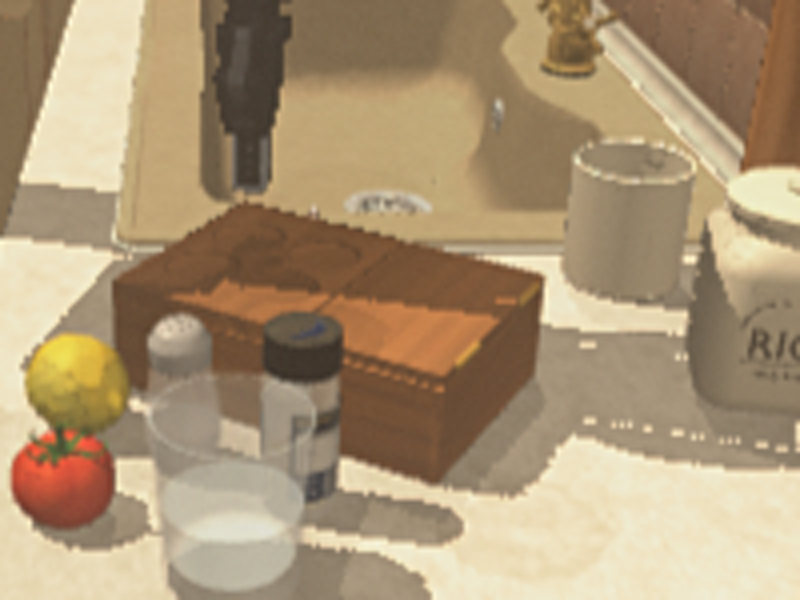

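View pics/top1.png

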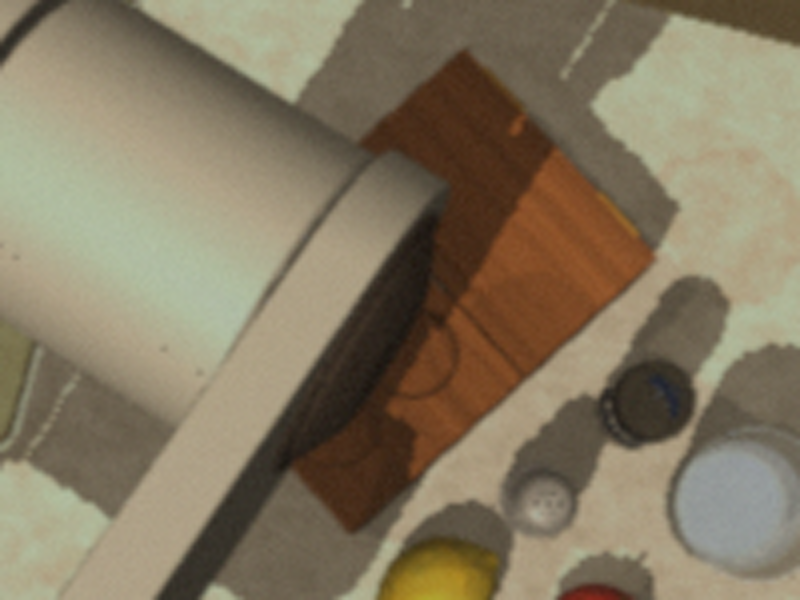

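The fingertips hang over the front left inlay, at about (250,190) in the side crop, with free air below. The things round the box stand well clear.

Emit:
carry_out(motion=[1,0.1,-0.06,1.6,0,1,0,0,1.0,0,1,0,0,0,0,1,0,0,0,0])

```text
t: 3.08
tcp_pos: [0.4823, -0.2139, 0.0756]
ee_rot: [0.228, 0.974, -0.0, 0.0]
contact_force: [0.6, 0.1, 0.9]
width: 0.001
finger_force: 0.0
```

Emit:
carry_out(motion=[1,0,0,0.2,0,1,0,0,0,0])

```text
t: 3.32
tcp_pos: [0.4822, -0.2139, 0.0734]
ee_rot: [0.228, 0.974, -0.0, 0.0]
contact_force: [-0.5, 0.1, -0.6]
width: 0.0
finger_force: 0.0
```

Emit:
carry_out(motion=[1,0,0,0.1,0,1,0,0,0,0])

```text
t: 3.58
tcp_pos: [0.4822, -0.2138, 0.0723]
ee_rot: [0.228, 0.974, -0.0, -0.0]
contact_force: [0.1, 1.1, -0.2]
width: 0.004
finger_force: 0.0
```

Emit:
carry_out(motion=[1,0,0,0.2,0,1,0,0,0,0])

```text
t: 3.82
tcp_pos: [0.4821, -0.2138, 0.0701]
ee_rot: [0.228, 0.974, -0.0, -0.0]
contact_force: [0.5, -0.4, -1.1]
width: -0.003
finger_force: 0.0
```

Emit:
carry_out(motion=[1,0,0,0.1,0,1,0,0,0,0])

```text
t: 4.08
tcp_pos: [0.4822, -0.2138, 0.0692]
ee_rot: [0.228, 0.974, -0.0, -0.0]
contact_force: [-0.0, -0.2, 0.2]
width: -0.001
finger_force: 0.0
```

Emit:
carry_out(motion=[1,0,0,0.05,0,1,0,0,0,0])

```text
t: 4.32
tcp_pos: [0.4822, -0.2139, 0.0688]
ee_rot: [0.228, 0.974, -0.0, 0.0]
contact_force: [-0.1, 0.4, 0.2]
width: -0.001
finger_force: 0.0
```

Emit:
carry_out(motion=[1,0,0,0.05,0,1,0,0,0,0])

```text
t: 4.58
tcp_pos: [0.4822, -0.2139, 0.0684]
ee_rot: [0.228, 0.974, -0.0, 0.0]
contact_force: [0.1, 0.5, 0.4]
width: -0.003
finger_force: 0.2
```

Emit:
carry_out(motion=[1,0,0,0.03,0,1,0,0,0,0])

```text
t: 4.82
tcp_pos: [0.4822, -0.2138, 0.0681]
ee_rot: [0.228, 0.974, -0.0, 0.0]
contact_force: [0.3, 0.1, 1.3]
width: -0.006
finger_force: 0.7
```

Emit:
carry_out(motion=[1,0,0,0.05,0,1,0,0,0,0])

```text
t: 5.08
tcp_pos: [0.4822, -0.2139, 0.0675]
ee_rot: [0.228, 0.974, -0.0, 0.0]
contact_force: [-0.3, 0.3, 1.9]
width: 0.004
finger_force: 0.7
```

Emit:
carry_out(motion=[1,0,0,0.03,0,1,0,0,0,0])

```text
t: 5.32
tcp_pos: [0.4823, -0.2139, 0.0672]
ee_rot: [0.228, 0.974, -0.0, 0.0]
contact_force: [0.5, -0.3, 1.0]
width: -0.001
finger_force: 0.9
```

Emit:
carry_out(motion=[1,0,0,0.08,0,1,0,0,0,0])

```text
t: 5.58
tcp_pos: [0.4822, -0.2139, 0.0664]
ee_rot: [0.228, 0.974, -0.0, 0.0]
contact_force: [0.0, -0.3, 1.2]
width: -0.002
finger_force: 0.9
```

The front left inlay gives: 2 mm of travel at about 1 N. I'll press it in.

Emit:
carry_out(motion=[1,0,0,0.1,0,1,0,0,0.1,0,1,0,0,0,0])

```text
t: 5.95
tcp_pos: [0.4822, -0.2138, 0.0643]
ee_rot: [0.228, 0.974, -0.0, -0.0]
contact_force: [1.2, -0.4, -0.5]
width: -0.004
finger_force: 0.3
```

Emit:
carry_out(motion=[1,0,0,0.08,0,1,0,0,0.06,0,1,0,0,0,0])

```text
t: 6.32
tcp_pos: [0.4822, -0.2138, 0.0631]
ee_rot: [0.228, 0.974, -0.0, -0.0]
contact_force: [-1.0, 1.0, 3.9]
width: -0.0
finger_force: 2.1
```

Run:
```python
from h import *
cv2.imwrite("pics/side2.png",cv2.resize(r.camera("side")[120:270,190:390,::-1],(800,600)))
print(r.read_state()["t"],r.read_state()["tcp_pos"],r.read_state()["contact_force"])
```

```text
6.375 [ 0.48218419 -0.21382974  0.063093  ] [-0.88761397 -0.00920786  4.66086879]
```

View pics/side2.png

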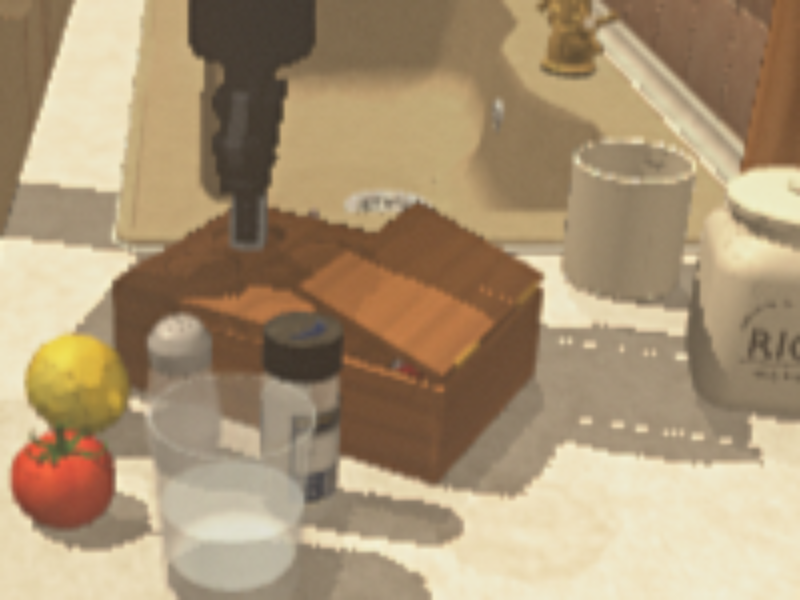

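The lid is rising, its free edge at about (380,230) in the crop. I'll finish the press to the stop, then let go straight up and wait.

Emit:
carry_out(motion=[1,0,0,0.07,0,1,0,0,0,0])

```text
t: 6.62
tcp_pos: [0.4822, -0.2139, 0.0625]
ee_rot: [0.228, 0.974, -0.0, 0.0]
contact_force: [-1.3, 0.6, 5.8]
width: -0.001
finger_force: 3.3
```

Emit:
carry_out(motion=[1,0,0,-0.3,0,1,0,0,-0.6,0,1,0,0,-1,0,1,0,0,-2,0,1,0,0,-3,0,1,0,0,-3,0,1,0,0,-3,0,1,0,0,0,0])

```text
t: 7.62
tcp_pos: [0.4829, -0.2142, 0.194]
ee_rot: [0.228, 0.974, -0.001, 0.002]
contact_force: [0.0, 0.5, -1.4]
width: -0.001
finger_force: 0.0
```

Emit:
carry_out(motion=[1,0,0,0,0,1,0,0,0,0,1,0,0,0,0,1,0,0,0,0,1,0,0,0,0,1,0,0,0,0,1,0,0,0,0,1,0,0,0,0])

```text
t: 8.62
tcp_pos: [0.4822, -0.2138, 0.1913]
ee_rot: [0.228, 0.974, -0.0, -0.0]
contact_force: [0.4, 0.2, -0.5]
width: -0.001
finger_force: 0.0
```

Run:
```python
from h import *
cv2.imwrite("pics/side3.png",cv2.resize(r.camera("side")[120:270,190:390,::-1],(800,600)))
```

```text
(no output)
```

View pics/side3.png

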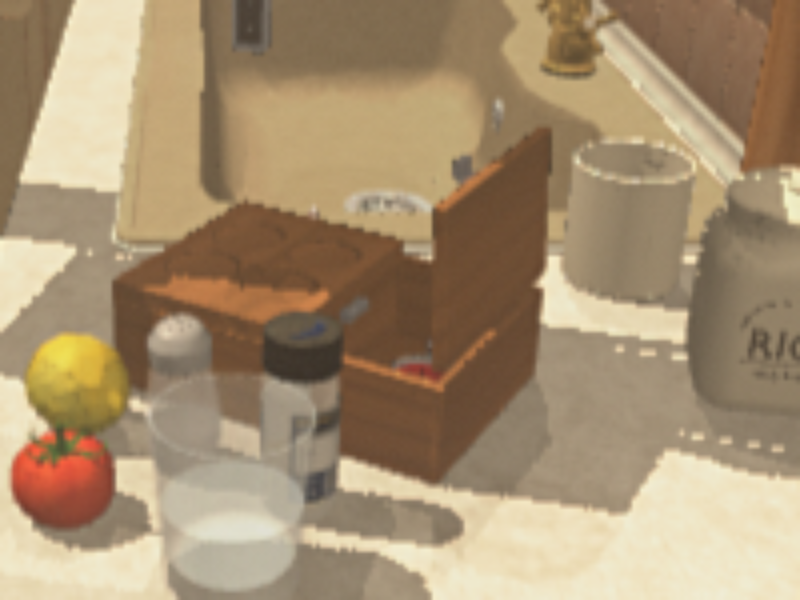

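The lid stands upright, its top edge running from about (435,205) to (550,130) in the crop. The catch is back up, the hand is clear, and the other things haven't moved.

```bash
python3 -c "
from bench import r
print(r.finish_job())"
```

```text
the job is handed in; nothing more can be done
None
```

The candle box is open: the front left inlay, the first one I felt, gave way, so I pressed it right in and let it go. The lid now stands upright, nothing round the box was touched, and the job is handed in at about 8.7 s.

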